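# Load the ultrasonic bath

### The job

Get the vials ready for the ultrasonic bath, before it is filled: push every vial's white cap fully home, hook each carrier over the rail at its gap and slide it along to a mark of its own, then lower the cover over the two locating pins until it lies flush on the rim, with the carriers' grips through its windows. Leave the beaker and the small amber bottle where they are.

Things in the scene. Friction and masses are not known exactly. Their poses are not given: they have to be found in the camera images.
- carrier_1_grip (a point): saddle carrier (may be absent): upside-down aluminium U, 104 (x) x 34 (y) x 111 mm high, 160 g, standing on two feet, on each an amber vial with a white cap, 38 mm either side of the middle. Point: centre of its black grip block on top, 12 (x) x 20 (y) mm, from 77 to 111 mm above the feet's underside (point at 94); z up, x from one vial to the other
- carrier_1_hook (a point): same carrier: middle of the roof's underside, which rests on the rail; 72 mm above the feet, 22 mm below the grip point, same axes. Roof and legs are 26 mm long in y, with 28 mm free between the legs; 9 mm below the roof two lips narrow that to a 15 mm mouth. The rail enters from below, running along y
- cap_1a (a joint): how far the white cap (19 mm across, 9 mm high) of the same carrier's vial at x = -38 mm, y = 0 stands proud of home, in m: 0 is fully home (its top then 60 mm above the feet), 0.007 at most; a stiff push fit (about 5 N) that stays wherever it is left
- cap_1b (a joint): how far the white cap (19 mm across, 9 mm high) of the same carrier's vial at x = +38 mm, y = 0 stands proud of home, in m: 0 is fully home (its top then 60 mm above the feet), 0.007 at most; a stiff push fit (about 5 N) that stays wherever it is left
- carrier_2_grip (a point): saddle carrier (may be absent): upside-down aluminium U, 104 (x) x 34 (y) x 111 mm high, 160 g, standing on two feet, on each an amber vial with a white cap, 38 mm either side of the middle. Point: centre of its black grip block on top, 12 (x) x 20 (y) mm, from 77 to 111 mm above the feet's underside (point at 94); z up, x from one vial to the other
- carrier_2_hook (a point): same carrier: middle of the roof's underside, which rests on the rail; 72 mm above the feet, 22 mm below the grip point, same axes. Roof and legs are 26 mm long in y, with 28 mm free between the legs; 9 mm below the roof two lips narrow that to a 15 mm mouth. The rail enters from below, running along y
- cap_2a (a joint): how far the white cap (19 mm across, 9 mm high) of the same carrier's vial at x = -38 mm, y = 0 stands proud of home, in m: 0 is fully home (its top then 60 mm above the feet), 0.007 at most; a stiff push fit (about 5 N) that stays wherever it is left
- cap_2b (a joint): how far the white cap (19 mm across, 9 mm high) of the same carrier's vial at x = +38 mm, y = 0 stands proud of home, in m: 0 is fully home (its top then 60 mm above the feet), 0.007 at most; a stiff push fit (about 5 N) that stays wherever it is left
- carrier_3_grip (a point): saddle carrier (may be absent): upside-down aluminium U, 104 (x) x 34 (y) x 111 mm high, 160 g, standing on two feet, on each an amber vial with a white cap, 38 mm either side of the middle. Point: centre of its black grip block on top, 12 (x) x 20 (y) mm, from 77 to 111 mm above the feet's underside (point at 94); z up, x from one vial to the other
- carrier_3_hook (a point): same carrier: middle of the roof's underside, which rests on the rail; 72 mm above the feet, 22 mm below the grip point, same axes. Roof and legs are 26 mm long in y, with 28 mm free between the legs; 9 mm below the roof two lips narrow that to a 15 mm mouth. The rail enters from below, running along y
- cap_3a (a joint): how far the white cap (19 mm across, 9 mm high) of the same carrier's vial at x = -38 mm, y = 0 stands proud of home, in m: 0 is fully home (its top then 60 mm above the feet), 0.007 at most; a stiff push fit (about 5 N) that stays wherever it is left
- cap_3b (a joint): how far the white cap (19 mm across, 9 mm high) of the same carrier's vial at x = +38 mm, y = 0 stands proud of home, in m: 0 is fully home (its top then 60 mm above the feet), 0.007 at most; a stiff push fit (about 5 N) that stays wherever it is left
- mark_1 (a point): mark on the top of the bath's rail, left (farthest from the loading gap): a black line across the rail and on both long rims. A carrier is at the mark when the middle of its roof rests here. x across the rail (away from the control panel), y along it to the left, z up; the marks lie at y = +80, +30, -20 mm from the bath's middle; any carrier may take any
- mark_2 (a point): mark on the top of the bath's rail, middle: a black line across the rail and on both long rims. A carrier is at the mark when the middle of its roof rests here. x across the rail (away from the control panel), y along it to the left, z up; the marks lie at y = +80, +30, -20 mm from the bath's middle; any carrier may take any
- mark_3 (a point): mark on the top of the bath's rail, right (nearest the loading gap): a black line across the rail and on both long rims. A carrier is at the mark when the middle of its roof rests here. x across the rail (away from the control panel), y along it to the left, z up; the marks lie at y = +80, +30, -20 mm from the bath's middle; any carrier may take any
- rail_gap (a point): middle of the loading gap, on the rail's top, 62 mm from the right mark along -y; axes as the marks'. T-rail: web 5 mm thick, 14 mm high, full length (220 mm); head 22 mm wide, 5 mm thick, with a rounded end, missing over the last 52 mm at the -y end. Only there does a carrier fit down over the rail; from there it slides along +y with its lips under the head
- bath_rim (a point): ultrasonic bath, fixed, 160 (x) x 264 (y) mm, rim 126 mm high, opening 144 x 220 mm. Point: middle of the opening at rim height, where the cover rests; axes as the rail's. The rail runs along y through the middle, its top 11 mm below the rim and 84 mm above the tub's floor. A hung carrier's x and y lie along these axes or both reversed
- pin_left (a point): foot, at rim height, of the locating pin in the middle of the bath's left (+y) end, 121 mm from the opening's middle; 8 mm thick, 16 mm high, tapered nose
- pin_right (a point): foot, at rim height, of the locating pin at the bath's right (-y) end, 121 mm along -y and 40 mm along +x from the opening's middle; 8 mm thick, 16 mm high, tapered nose
- cover_grip (a point): positioning cover: steel plate 160 (x) x 264 (y) x 6 mm, 0.35 kg, at first flat on the bench. Point: centre of its black T-handle bar, 14 (x) x 44 (y) x 22 mm high, 47 mm above the plate's underside, 5 mm along +y from the plate's middle; z up. Seated, its axes lie along the bath's, and its three 34 x 38 mm windows sit over the marks, the carriers' grips standing 22 mm out of them
- hole_left (a point): 11 mm hole in the cover for the left pin, at the underside, in the middle of the plate's +y end, 121 mm from the plate's middle
- hole_right (a point): 11 mm hole in the cover for the right pin, at the underside, at the plate's -y end, 121 mm along -y and 40 mm along +x from the plate's middle
- beaker_mid (a point): bystander: glass beaker, 56 mm wide, 65 mm high; its centre
- standard_mid (a point): bystander: small amber bottle, 28 mm wide, 62 mm high; its centre
There are look-alikes about, which are no part of the job. Leave any purple look-alike of the part that bears carrier_1_grip alone.

How it is judged:
By the outcome, as a careful person would: the job done as asked, in the order asked, and still so for the second after the job is handed in, with the robot touching nothing.
Of carrier_1, carrier_2, carrier_3 only 2 to 3 are there at a start; the rules pass over those that are not, and their reading is None.
At some moment in a run one of cover, carrier_1, carrier_2, carrier_3 may be knocked a few centimetres aside while the robot is not near it.
It also fails if it takes over 210 s, if anything falls off the work surface, if the arm or the gripper's body presses on something with over 40 N, if the wrist force passes 120 N, or if a joint passes its speed limit or range.

### The arm

A 6-joint arm with a two-finger parallel gripper is mounted at the origin on a cart in front of the work surface, level with it; the furniture and walls round the work are solid. World frame = base frame: x ahead of the robot, y to its left, z up, the work surface at z = 0. Lengths are in mm, angles in rad, forces in N, time in s.
With the tool pointing down it reaches from about 300 to 775 mm from the base axis. Payload 14.6 kg.
Tool frame: the origin (TCP) lies at the very end of the fingers, on their centre line; the grasp point (between the pads) lies 19 mm behind it (grip_point_offset is the distance from the TCP to the grasp point, in mm); z points along the fingers, y is the line along which they close (so a half turn about z gives the same grasp; the last joint's range is limited). The gripper opens to 94 mm and grips with 3 to 60 N. Pads are 16 mm wide; open, the fingers measure 119 mm over their backs; the gripper's body (75 mm by 177 mm) begins 78 mm behind the grasp point.
Start: joints at [1.042, 0.3, 1.521, -0, 1.321, -0.067], TCP at [245.054, 492.38, 205.446] pointing down, gripper open.
Joint ranges: [-3.03, 3.03], [-0.79, 2.21], [0.23, 2.52], [-1.04, 4.18], [0, 3.07], [-2.55, 2.55]. Speed limits (rad/s): [2.22, 2.22, 2.57, 3.14, 3.14, 3.14].

### API

Orientations are given as [roll, pitch, yaw] about the fixed x, y, z axes, in that order (R = Rz(yaw) Ry(pitch) Rx(roll)).
In Python, from cell import read_state, camera, camera_info, sign_off, grip_point_offset gives the robot as it stands.
- The arm moves only by the shell command python3 -m handwheel 'ROWS' [FORCE]. ROWS is text: rows parted by semicolons, each of 5 numbers parted by spaces: the shift along the world's x, y, z in units of 40 mm (1.0 is 40 mm), then the turn about the world's z in units of 5 degrees (1.0 is 5 degrees), then the closure, from 0 (fully open) to 1 (shut). In form: dx dy dz yaw gripper; .... A call has 1 to 12 rows; each row shifts and turns the commanded pose from where the row before left it; what a row does not reach is not made up. A row lasts 1/12 s, in which the tool goes at most 41.7 mm and 7.16 degrees, less where a joint would pass 70% of its speed; a pose out of reach is approached as far as the arm can. A call is refused whole if a number of a shift passes 1 or a number of a turn 1, either way. A call with a gripper value outside its range is refused whole. The fingers move at their own pace and stop on an object; FORCE is the grip in N (left out, the last holds). Time passes only in rows, so rows that do not move let the fingers close. It gives the time, the measured TCP pose, the force, the opening and the grip force at its end, in the units of the state.
- read_state(): the state, without advancing time (a new reading comes with each control period).
- camera(name): name is "scene" or "top" or "wrist"; returns (picture, depth): 400x640x3 uint8, red, green, blue; 400x640 float32, mm along the optical axis (not along the pixel's ray), 0 where there is no reading.
- camera_info(name): a dict with "intrinsics" (3x3 intrinsics, pixels), "world_from_camera" (4x4, takes a point from camera to world coordinates). Camera axes: x right, y down, z forward; pixel columns grow to the right and rows downward; lengths in mm; the calibration is good to about 2 mm. The wrist camera is an equidistant fisheye: a pixel r from the principal point sees the ray r / f radians off the axis. A picture is of the moment at which its call begins: read the wrist's pose just before it. camera_info takes no time and is no camera call; for the wrist camera it gives the pose at the moment of the call.
- sign_off(): hands the job in; it is judged then, once.
The state is a dict: "clock": time; "joints": joint angles; "qd": joint speeds; "effort": joint torques, N m; "eef_pos": TCP position; "eef_rot": TCP orientation; "wrist_force": force on the tool from outside, world axes, zero at the start; "moment": the same for the moment, N m; "finger_gap": finger opening in mm; "finger_force": force on a finger pad.
Only numpy, scipy, OpenCV 4.12 (cv2) and the standard library are available. Lean on these libraries where they do the work, as an engineer would, in place of code of your own. Each camera call takes 0.05 s, during which the arm holds its last target. There are 200 camera calls.

## Working session

There is one attempt and no reset: what is moved stays moved. The work goes in short steps, Python scripts to look and compute and a shell command to move; the robot and the scene stay as the last step left them, time stands still between calls to the robot, and variables do not carry over. Pictures are saved under pics/ and viewed, at most 14 in all, crops included, and the job is handed in when it is done.

```bash
ls; mkdir -p pics
cat > h.py <<'E'
import numpy as np,cv2
from cell import *
def snap(n,f=None):
    ci=camera_info(n); p,d=camera(n)
    if f: cv2.imwrite('pics/'+f,cv2.cvtColor(p,cv2.COLOR_RGB2BGR))
    return p,d,np.array(ci['intrinsics']),np.array(ci['world_from_camera'])
def cloud(d,K,T):
    v,u=np.mgrid[:d.shape[0],:d.shape[1]]
    P=np.stack([(u-K[0,2])/K[0,0]*d,(v-K[1,2])/K[1,1]*d,d],-1)
    return P@T[:3,:3].T+T[:3,3]
E
python3 - <<'E'
from h import *
for n in('top','scene'):
    p,d,K,T=snap(n,n+'1.png'); print(n,K.round(1).tolist(),T.round(3).tolist(),(d>0).mean())
    np.savez('/tmp/'+n,p=p,d=d,K=K,T=T)
print(read_state(), grip_point_offset)
E
```

```text
pics
top [[365.5, 0.0, 319.2], [0.0, 365.5, 202.9], [0.0, 0.0, 1.0]] [[-0.022, -0.982, 0.186, 349.514], [-0.999, 0.017, -0.029, -55.378], [0.026, -0.186, -0.982, 1312.582], [0.0, 0.0, 0.0, 1.0]] 0.99583984375
scene [[390.1, 0.0, 317.4], [0.0, 390.1, 202.2], [0.0, 0.0, 1.0]] [[0.531, -0.423, 0.734, -285.135], [-0.847, -0.277, 0.453, -586.834], [0.012, -0.863, -0.506, 685.313], [0.0, 0.0, 0.0, 1.0]] 0.9961484375
{'clock': 0.1, 'joints': array([ 1.04237366e+00,  3.00404145e-01,  1.52153264e+00,  2.95113008e-05,
        1.32068653e+00, -6.66082682e-02]), 'qd': array([ 0.00029416,  0.00040054, -0.00010856,  0.00096686,  0.00082012,
        0.00061358]), 'effort': array([ 1.23695718e-03, -5.32642901e+01, -3.53284013e+01,  7.09604868e-02,
        2.34725088e-02, -1.24752637e-04]), 'eef_pos': array([244.9449631 , 492.17954592, 204.9435452 ]), 'eef_rot': array([-3.14056618e+00, -9.71220113e-05,  2.67977088e+00]), 'wrist_force': array([-0.47087217,  0.65837463,  0.27433995]), 'moment': array([-0.02715637, -0.03648871,  0.05652965]), 'finger_force': 0.0, 'finger_gap': 93.95941868741448} 18.8
```

View pics/top1.png

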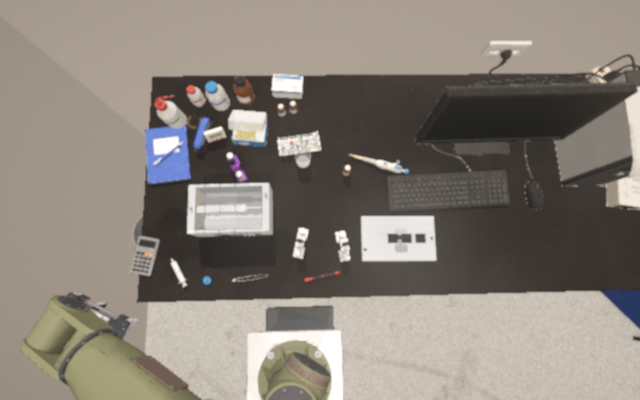

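View pics/scene1.png

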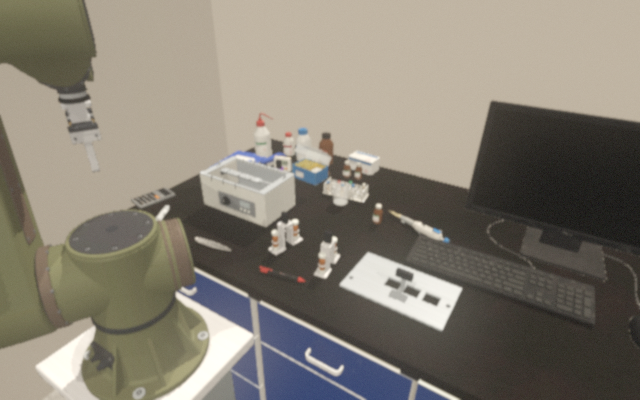

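Run:
```python
from h import *
z=np.load('/tmp/top.npz');P=cloud(z['d'],z['K'],z['T']);p=z['p']
s=lambda u,v:print((u,v),P[v,u].round(0),p[v,u])
print('desk',P[250,320].round(1))
def reg(u0,u1,v0,v1,zl,zh,name):
    Q=P[v0:v1,u0:u1]; m=(Q[...,2]>zl)&(Q[...,2]<zh)
    X=Q[m][:,:2].astype(np.float32); r=cv2.minAreaRect(X); print(name,len(X),X.mean(0).round(1),r)
reg(288,318,220,265,15,130,'cA'); reg(288,318,220,265,80,130,'cA grip')
reg(328,358,225,268,15,130,'cB'); reg(328,358,225,268,80,130,'cB grip')
reg(355,442,210,268,3,15,'cover'); reg(355,442,210,268,30,80,'cover grip')
reg(180,280,175,242,110,140,'bath rim')
reg(180,280,175,242,140,170,'pins?')
for n,(u,v) in dict(beaker=(303,160),std=(347,171),).items(): s(u,v)
a=cv2.cvtColor(p,cv2.COLOR_RGB2BGR)
A=cv2.resize(a[170:270,180:290],None,fx=5,fy=5,interpolation=2)[:, :440]
B=cv2.resize(a[205:275,285:445],None,fx=5,fy=5,interpolation=2)
cv2.imwrite('pics/c2.png',B)
C=np.load('/tmp/scene.npz')['p'][140:340,180:480,::-1]
cv2.imwrite('pics/c3.png',cv2.resize(C,(798,532),interpolation=2))
```

```text
desk [426.8 -93.9   1.4]
cA 162 [454.6 -25.9] ((454.8993835449219, -25.199607849121094), (25.542022705078125, 93.09117889404297), 77.73043060302734)
cA grip 33 [454.5 -25.6] ((453.50445556640625, -25.0687313079834), (20.437835693359375, 31.703760147094727), 76.60671997070312)
cB 172 [ 440.4 -173.3] ((440.8134765625, -174.8292236328125), (91.97537231445312, 26.139169692993164), 10.02929401397705)
cB grip 41 [ 439.3 -173.5] ((441.1669921875, -173.59300231933594), (34.29399490356445, 21.923391342163086), 6.839749813079834)
cover 2757 [ 463.8 -370.5] ((463.6499328613281, -376.447265625), (315.9565124511719, 205.69505310058594), 88.7487564086914)
cover grip 55 [ 464.1 -378.5] ((463.96337890625, -379.5982360839844), (42.44501876831055, 11.385997772216797), 87.83035278320312)
bath rim 1536 [567.2 214.4] ((566.301025390625, 206.2134552001953), (161.96421813964844, 264.9544677734375), 0.5089057683944702)
pins? 4 [584.2 205.9] ((584.4754638671875, 205.85047912597656), (3.1066551208496094, 245.3442840576172), 9.94318962097168)
(303, 160) [761. -38.   4.] [187 187 182]
(347, 171) [ 704. -196.   45.] [134 104  84]
```

View pics/c3.png

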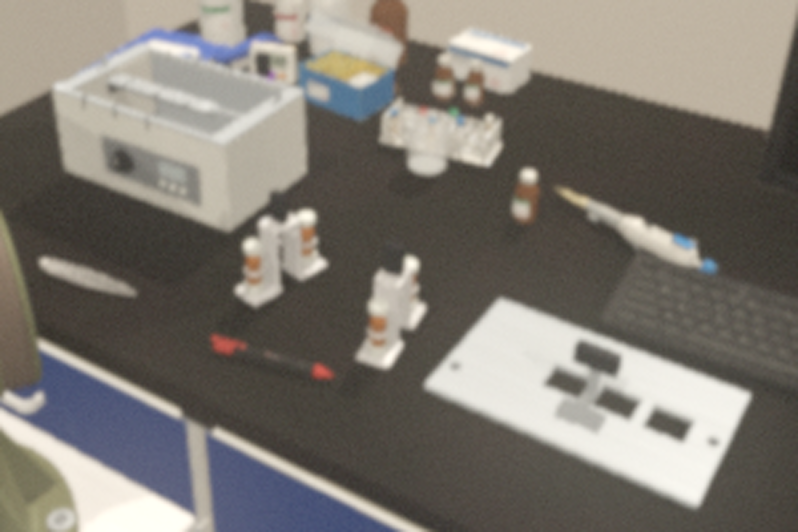

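The scene shows two carriers, around crop (280,255) and (390,315), and the bath with its panel towards the robot. The cover's offset hole is at the left (455,366), so it is turned about 180°. I'll move over the carriers first and look with the wrist camera.

```bash
python3 -m handwheel '0.33 -0.81 0.1 -0.8 0;0.33 -0.81 0.1 -0.8 0;0.33 -0.81 0.1 -0.8 0;0.33 -0.81 0.1 -0.8 0;0.33 -0.81 0.1 -0.8 0;0.33 -0.81 0.1 -0.8 0;0.33 -0.81 0.1 -0.8 0;0.33 -0.81 0.1 -0.8 0;0.33 -0.81 0.1 -0.8 0;0.33 -0.81 0.1 -0.8 0;0.33 -0.81 0.1 -0.8 0;0.33 -0.81 0.1 -0.8 0'
python3 -m handwheel '0.3 -0.81 0.1 -0.8 0;0.3 -0.81 0.1 -0.8 0;0.3 -0.81 0.1 -0.8 0;0.3 -0.81 0.1 -0.8 1;0 -0.81 0 0 1;0 -0.81 0 0 1;0 0 0 0 1;0 0 0 0 1'
python3 - <<'E'
from h import *
s=read_state();print(s['eef_pos'],s['eef_rot'],s['finger_gap'])
p,d,K,T=snap('wrist','w1.png');print(K.tolist(),T.round(3).tolist())
E
```

```text
clock: 1.1
eef_pos: [403.6, 101.9, 253.6]
eef_rot: [-3.142, -0.0, 1.839]
wrist_force: [0.6, 0.8, -0.8]
finger_gap: 93.9
finger_force: 0.0
clock: 1.77
eef_pos: [451.2, -91.9, 269.0]
eef_rot: [-3.141, -0.0, 1.56]
wrist_force: [1.0, -0.3, 0.6]
finger_gap: 64.3
finger_force: 0.0
[451.20854317 -91.88304561 269.04141224] [-3.14072501e+00 -3.19144400e-04  1.56003592e+00] 64.25045340982236
[[309.70691628693146, 0.0, 318.99773884034516], [0.0, 309.70691628693146, 199.92562603155488], [0.0, 0.0, 1.0]] [[1.0, -0.01, -0.004, 452.022], [-0.011, -0.96, -0.279, -11.695], [-0.001, 0.279, -0.96, 447.719], [0.0, 0.0, 0.0, 1.0]]
```

View pics/w1.png

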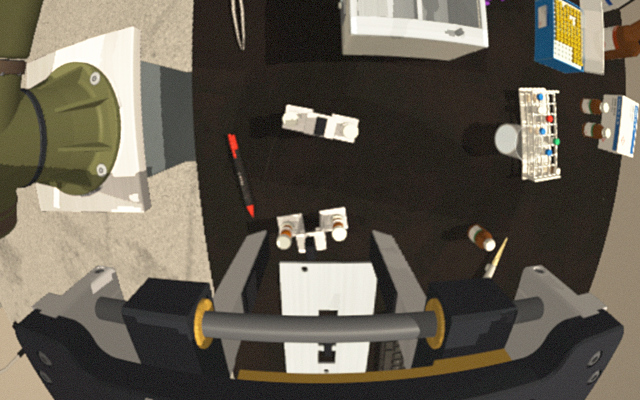

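The wrist view is sharp: carrier A is at (320,122) with its dark grip in the middle, B at (313,228), and the cover is below with its offset hole at (304,268). Next I locate the caps and grips from this view.

```bash
cat >> h.py <<'E'
def fcloud(d,K,T):
    v,u=np.mgrid[:d.shape[0],:d.shape[1]]
    x=(u-K[0,2])/K[0,0];y=(v-K[1,2])/K[1,1];r=np.hypot(x,y)+1e-9
    t=np.tan(np.minimum(r,1.4))/r*d
    P=np.stack([x*t,y*t,d],-1)
    return P@T[:3,:3].T+T[:3,3]
def rect(X):
    (c,(w,h),a)=cv2.minAreaRect(X[:,:2].astype(np.float32))
    if w<h: w,h,a=h,w,a+90
    a=(a+90)%180-90
    return np.round(c,1),round(w,1),round(h,1),round(a,1)
def carrier(P,p,c,R=70):
    "band clouds near rough centre c"
    near=np.hypot(P[...,0]-c[0],P[...,1]-c[1])<R
    z=P[...,2]
    for n,a,b in(('all',8,130),('caps',52,71),('grip',100,116),):
        m=near&(z>a)&(z<b); X=P[m]
        if len(X)>4: print(n,len(X),rect(X),'z',np.percentile(X[:,2],[5,50,95]).round(1))
    m=near&(z>50)&(z<71)&(p.min(-1)>150)
    k,l,st,ce=cv2.connectedComponentsWithStats(m.astype(np.uint8))
    for i in range(1,k):
        if st[i,4]>25:
            X=P[l==i]; print('cap',st[i,4],X[:,:2].mean(0).round(1),rect(X),'ztop',np.percentile(X[:,2],90).round(1),ce[i].round())
E
python3 - <<'E'
from h import *
p,d,K,T=snap('wrist');P=fcloud(d,K,T)
print('desk',P[160,260].round(1),P[90,420].round(1))
for c in((454,-25),(440,-174)): print(c);carrier(P,p,c)
E
```

```text
desk [364.2 -78.7   0.8] [601.2  26.1  -1.9]
(454, -25)
all 1167 (array([452.7, -27. ]), 94.6, 26.2, -10.7) z [ 33.3  75.7 110.6]
caps 382 (array([452.7, -26.9]), 94.7, 19.3, -11.8) z [59.3 65.1 66.6]
grip 206 (array([453.1, -27. ]), 20.9, 12.5, 78.9) z [102.5 110.2 111.5]
cap 188 [416.1 -18.8] (array([415.8, -19.2]), 18.9, 18.0, 88.5) ztop 65.9 [290. 119.]
cap 189 [489.5 -34.7] (array([489.7, -35.6]), 18.7, 18.6, 43.9) ztop 66.6 [350. 132.]
(440, -174)
all 1537 (array([ 438.6, -176.1]), 97.0, 26.7, 7.4) z [ 16.   64.8 110.2]
caps 425 (array([ 439.1, -174.7]), 94.1, 23.5, 7.9) z [57.2 63.8 66.7]
grip 192 (array([ 439.1, -176. ]), 20.7, 12.9, -83.0) z [102.2 109.9 111.6]
cap 162 [ 476.9 -170. ] (array([ 476.6, -171.2]), 19.2, 17.8, 84.7) ztop 64.5 [339. 234.]
cap 132 [ 401.5 -181.8] (array([ 401.4, -182.7]), 18.4, 16.5, 86.7) ztop 66.7 [283. 243.]
```

```bash
python3 -m handwheel '0.32 -1 -0.5 0 1;0.32 -0.98 -0.5 0 1;0 0 -1 0 1;0 0 -1 0 1;0 0 -1 0 1;0 0 -0.75 0 1;0 0 0 0 1;0 0 0 0 1'
python3 -m handwheel '0 0 -0.1 0 1;0 0 -0.1 0 1;0 0 -0.1 0 1;0 0 0 0 1;0 0 0 0 1'
```

```text
clock: 2.53
eef_pos: [474.5, -161.2, 83.4]
eef_rot: [-3.14, -0.001, 1.564]
wrist_force: [0.0, -0.7, 1.0]
finger_gap: 2.8
finger_force: 0.0
clock: 2.95
eef_pos: [474.7, -162.3, 71.8]
eef_rot: [3.141, 0.0, 1.563]
wrist_force: [0.6, 0.2, 0.9]
finger_gap: 0.7
finger_force: 0.0
```

```bash
python3 -m handwheel '0.05 -0.2 0 0 1;0 0 0 0 1;0 0 -0.05 0 1;0 0 -0.05 0 1;0 0 -0.05 0 1;0 0 -0.05 0 1;0 0 -0.05 0 1;0 0 0 0 1;0 0 0 0 1'
python3 -m handwheel '0 0 -0.05 0 1;0 0 0 0 1;0 0 0 0 1'; python3 -m handwheel '0 0 -0.03 0 1;0 0 0 0 1;0 0 0 0 1'
```

```text
clock: 3.7
eef_pos: [476.5, -170.2, 61.2]
eef_rot: [-3.141, -0.0, 1.563]
wrist_force: [-0.4, 0.5, 0.5]
finger_gap: 0.3
finger_force: 0.0
clock: 3.95
eef_pos: [476.9, -170.3, 60.2]
eef_rot: [3.141, 0.0, 1.563]
wrist_force: [-3.2, 1.7, 11.3]
finger_gap: 0.5
finger_force: 6.0
clock: 4.2
eef_pos: [477.5, -170.6, 60.0]
eef_rot: [3.139, 0.001, 1.563]
wrist_force: [-5.0, 2.4, 24.2]
finger_gap: 0.4
finger_force: 11.9
```

```bash
python3 -m handwheel '0 0 0.8 0 1;0 0 0.8 0 1;-0.63 -0.1 0 0 1;-0.63 -0.1 0 0 1;-0.63 -0.09 0 0 1;0 0 -0.7 0 1;0 0 -0.6 0 1;0 0 0 0 1;0 0 0 0 1'
python3 -m handwheel '0 0 -0.05 0 1;0 0 -0.05 0 1;0 0 -0.05 0 1;0 0 -0.05 0 1;0 0 0 0 1;0 0 0 0 1'
```

```text
clock: 4.95
eef_pos: [400.7, -181.7, 70.0]
eef_rot: [-3.14, -0.001, 1.563]
wrist_force: [-0.2, 0.2, -0.4]
finger_gap: 0.7
finger_force: 0.0
clock: 5.45
eef_pos: [401.3, -182.0, 62.5]
eef_rot: [3.141, 0.0, 1.563]
wrist_force: [2.0, -0.8, 2.8]
finger_gap: -0.0
finger_force: 1.3
```

```bash
python3 -m handwheel '0 0 -0.05 0 1;0 0 -0.03 0 1;0 0 0 0 1;0 0 0 0 1'; python3 -m handwheel '0 0 -0.03 0 1;0 0 0 0 1;0 0 0 0 1'
```

```text
clock: 5.78
eef_pos: [401.5, -182.2, 60.0]
eef_rot: [3.14, 0.001, 1.563]
wrist_force: [-2.6, 1.3, 18.7]
finger_gap: 0.1
finger_force: 9.8
clock: 6.03
eef_pos: [401.6, -182.3, 59.8]
eef_rot: [3.14, 0.001, 1.563]
wrist_force: [-9.5, 4.7, 36.7]
finger_gap: 0.5
finger_force: 18.3
```

```bash
python3 -m handwheel '0 0 0.85 0 1;0 0 0.85 0 1;0.07 0.82 0 0 1;0.07 0.82 0 0 1;0.07 0.82 0 0 1;0.07 0.82 0 0 1;0.08 0.8 0 0 1;0 0 0 0 1;0 0 -0.7 0 1;0 0 -0.7 0 1;0 0 0 0 1;0 0 0 0 1'
python3 -m handwheel '0 0 -0.05 0 1;0 0 -0.05 0 1;0 0 -0.05 0 1;0 0 0 0 1'
```

```text
clock: 7.03
eef_pos: [414.6, -18.8, 69.3]
eef_rot: [-3.138, -0.0, 1.563]
wrist_force: [0.1, 1.0, -0.6]
finger_gap: 0.5
finger_force: 0.0
clock: 7.37
eef_pos: [415.7, -18.9, 64.2]
eef_rot: [3.14, 0.0, 1.563]
wrist_force: [-0.2, -0.5, 0.3]
finger_gap: 0.3
finger_force: 0.0
```

```bash
python3 -m handwheel '0 0 -0.05 0 1;0 0 -0.05 0 1;0 0 -0.03 0 1;0 0 -0.02 0 1;0 0 0 0 1;0 0 0 0 1'; python3 -m handwheel '0 0 -0.02 0 1;0 0 0 0 1;0 0 0 0 1'
```

```text
clock: 7.87
eef_pos: [416.0, -18.8, 59.7]
eef_rot: [3.14, 0.0, 1.563]
wrist_force: [-14.2, 0.5, 39.3]
finger_gap: 0.7
finger_force: 19.6
clock: 8.12
eef_pos: [416.0, -18.8, 59.6]
eef_rot: [3.14, 0.0, 1.563]
wrist_force: [-18.7, 0.6, 51.8]
finger_gap: 0.5
finger_force: 25.9
```

```bash
python3 -m handwheel '0 0 0.85 0 1;0 0 0.85 0 1;0.62 -0.13 0 0 1;0.62 -0.13 0 0 1;0.61 -0.14 0 0 1;0 0 0 0 1;0 0 -0.7 0 1;0 0 -0.7 0 1;0 0 0 0 1;0 0 0 0 1'
python3 -m handwheel '0 0 -0.05 0 1;0 0 -0.05 0 1;0 0 -0.05 0 1;0 0 -0.05 0 1;0 0 0 0 1;0 0 0 0 1'
```

```text
clock: 8.95
eef_pos: [488.5, -34.5, 68.5]
eef_rot: [-3.139, -0.0, 1.563]
wrist_force: [0.3, 0.4, -0.1]
finger_gap: 0.3
finger_force: 0.0
clock: 9.45
eef_pos: [489.7, -34.7, 61.4]
eef_rot: [3.14, 0.0, 1.563]
wrist_force: [1.7, -1.4, 2.9]
finger_gap: 0.5
finger_force: 1.5
```

```bash
python3 -m handwheel '0 0 -0.03 0 1;0 0 -0.02 0 1;0 0 0 0 1;0 0 0 0 1'; python3 -m handwheel '0 0 -0.02 0 1;0 0 0 0 1;0 0 0 0 1'
python3 -m handwheel '0 0 0.9 0 1;0 0 0.9 0 1;-0.2 -0.35 0.9 0 1;-0.2 -0.35 0.9 0 0.5;-0.2 -0.35 0.9 0 0.5;-0.2 -0.35 0.7 0 0.5;0 0 0 0 0.5;0 0 0 0 0.5'
python3 - <<'E'
from h import *
p,d,K,T=snap('wrist','w2.png');P=fcloud(d,K,T);print(read_state()['eef_pos'])
for c in((454,-25),(440,-174)): print(c);carrier(P,p,c)
for n,zl,zh in(('rim',118,134),('pins',136,150)):
  m=(abs(P[...,0]-566)<100)&(abs(P[...,1]-206)<150)&(P[...,2]>zl)&(P[...,2]<zh)
  print(n,m.sum()); 
  if m.sum()>3: print(rect(P[m]))
E
```

```text
clock: 9.78
eef_pos: [489.9, -34.8, 60.1]
eef_rot: [3.14, 0.0, 1.563]
wrist_force: [-3.6, 0.6, 13.7]
finger_gap: 0.5
finger_force: 7.9
clock: 10.03
eef_pos: [490.3, -34.8, 60.0]
eef_rot: [3.139, 0.0, 1.563]
wrist_force: [-5.5, 0.3, 24.3]
finger_gap: 0.8
finger_force: 12.1
clock: 10.7
eef_pos: [457.4, -91.2, 266.9]
eef_rot: [3.14, 0.0, 1.562]
wrist_force: [0.4, 1.0, -0.5]
finger_gap: 30.7
finger_force: 0.0
[457.10689104 -90.6373633  265.42173618]
(454, -25)
all 1164 (array([453.3, -27.3]), 94.1, 26.2, -11.1) z [ 33.2  75.6 110.7]
caps 375 (array([453.3, -27.2]), 94.1, 19.1, -12.2) z [54.2 59.2 60.5]
grip 211 (array([453.4, -27.1]), 20.8, 12.5, 79.3) z [107.9 110.2 111.6]
cap 178 [416.  -18.7] (array([415.6, -18.9]), 17.8, 16.4, 88.3) ztop 60.4 [285. 119.]
cap 187 [489.5 -34.9] (array([489.3, -35.3]), 18.8, 18.1, 43.5) ztop 60.2 [344. 131.]
(440, -174)
all 1248 (array([ 439.3, -175.8]), 95.8, 26.0, 8.2) z [ 15.   61.1 110.6]
caps 248 (array([ 439.7, -170.2]), 91.9, 19.8, -1.6) z [53.5 59.4 64. ]
grip 190 (array([ 439.3, -176.2]), 21.5, 12.4, -84.2) z [102.5 110.1 111.6]
cap 152 [ 476.6 -170.1] (array([ 476.7, -170.4]), 18.1, 17.9, 89.3) ztop 60.3 [334. 233.]
rim 3134
(array([564.1, 101.3]), 161.5, 59.5, 0.7)
pins 32
(array([604.5,  83.2]), 7.2, 5.7, -12.9)
```

```bash
python3 -m handwheel '-0.03 0.53 -0.2 -0.7 0.5;-0.03 0.53 -0.3 -0.7 0.5;-0.03 0.52 -0.3 -0.74 0.5;0 0 -0.8 0 0.5;0 0 -0.8 0 0.5;0 0 -0.8 0 0.5;0 0 -0.6 0 0.5;0 0 0 0 0.5;0 0 0 0 0.5' 25
```

```text
clock: 11.5
eef_pos: [452.8, -26.9, 112.9]
eef_rot: [-3.137, 0.0, 1.377]
wrist_force: [-0.0, 0.7, 0.2]
finger_gap: 47.1
finger_force: 0.0
```

```bash
python3 -m handwheel '0 0 -0.35 0 0.5;0 0 -0.3 0 0.5;0 0 0 0 0.5;0 0 0 0 1;0 0 0 0 1;0 0 0 0 1;0 0 0 0 1;0 0 0 0 1;0 0 0 0 1' 25
python3 -m handwheel '0 0 0.3 0 1;0 0 0.7 0 1;0 0 0.8 0.7 1;0 0 0.8 0.7 1;0 0 0.8 0.8 1;0 0 0.6 0 1;0 0 0 0 1' 25
```

```text
clock: 12.25
eef_pos: [453.8, -27.5, 88.4]
eef_rot: [3.141, 0.0, 1.376]
wrist_force: [-0.5, -0.6, -1.1]
finger_gap: 11.6
finger_force: 25.0
clock: 12.83
eef_pos: [455.1, -27.6, 252.8]
eef_rot: [3.135, 0.001, 1.568]
wrist_force: [0.9, 0.0, -1.4]
finger_gap: 11.6
finger_force: 25.0
```

```bash
python3 -m handwheel '0.45 0.62 0 0 1;0.45 0.62 0 0 1;0.45 0.62 0 0 1;0.45 0.62 0 0 1;0.45 0.62 0 0 1;0.45 0.62 0 0 1;0 0 0 0 1;0 0 0 0 1;0 0 0 0 1'
python3 - <<'E'
from h import *
print(read_state()['eef_pos'],read_state()['eef_rot'])
p,d,K,T=snap('wrist','w3.png');np.savez('/tmp/w3',p=p,d=d,K=K,T=T)
P=fcloud(d,K,T);x,y,z=P[...,0],P[...,1],P[...,2]
box=(abs(x-566)<90)&(abs(y-206)<150)
m=box&(z>122)&(z<131); print('rim',rect(P[m]))
for y0 in range(90,320,30):
    q=box&(abs(y-y0)<5)
    r=q&(z>120)&(z<131); h=q&(abs(x-565)<25)&(z>110)&(z<120)
    print(y0,'rim x',x[r].min().round(1) if r.any() else None,x[r].max().round(1) if r.any() else None,'head',[x[h].min().round(1),x[h].max().round(1),np.median(z[h]).round(1)] if h.any() else None)
h=box&(abs(x-565)<9)&(z>110)&(z<120)&(y<300); print('head y',y[h].min(),y[h].max())
q=box&(z>135)&(z<146); print('pins',[ (x[q&s].mean().round(1),y[q&s].mean().round(1)) for s in(y<130,y>250) if (q&s).any()])
E
```

```text
clock: 13.58
eef_pos: [561.3, 120.9, 247.3]
eef_rot: [-3.14, 0.0, 1.568]
wrist_force: [-0.9, 0.3, -0.9]
finger_gap: 11.9
finger_force: 25.0
[561.29593405 120.94448011 247.26760262] [-3.14011873e+00  4.11553604e-04  1.56794705e+00]
rim (array([563.5, 197. ]), 248.4, 162.8, -89.3)
90 rim x 484.3 644.5 head [np.float64(550.2), np.float64(571.6), np.float64(113.5)]
120 rim x 483.6 643.5 head [np.float64(563.1), np.float64(567.2), np.float64(114.5)]
150 rim x 483.2 643.8 head [np.float64(553.9), np.float64(573.3), np.float64(113.8)]
180 rim x 483.2 644.7 head [np.float64(553.1), np.float64(574.2), np.float64(113.9)]
210 rim x 483.8 644.2 head [np.float64(552.2), np.float64(573.2), np.float64(113.8)]
240 rim x 483.1 644.1 head [np.float64(552.3), np.float64(573.2), np.float64(113.9)]
270 rim x 483.0 642.8 head [np.float64(551.4), np.float64(573.3), np.float64(113.7)]
300 rim x 482.1 642.7 head [np.float64(552.4), np.float64(572.5), np.float64(113.7)]
head y 94.22274953213902 299.9966298068492
pins [(np.float64(601.8), np.float64(83.5))]
```

View pics/w3.png

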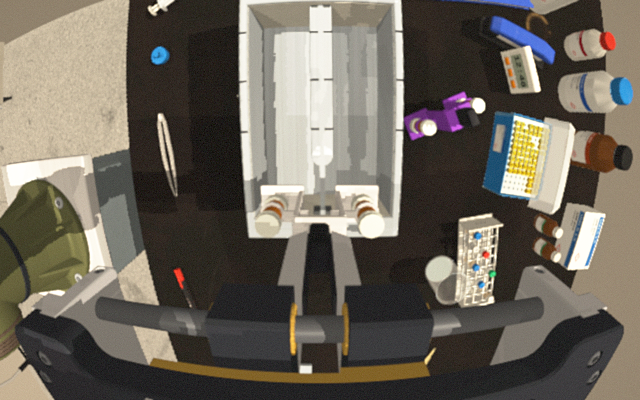

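The carrier hangs over the gap. The rail runs up column 320 with its rounded end at about (322,158), and rim ticks show at about rows 30, 79 and 128. I'll measure the marks from this picture.

Run:
```python
from h import *
z=np.load('/tmp/w3.npz');p,d,K,T=[z[k] for k in'pdKT'];P=fcloud(d,K,T);g=p.max(-1)
for name,us,hz in(('rail',range(317,324),115),('rimL',range(244,248),126),('rimR',range(396,400),126)):
    c=np.median(g[:175,list(us)],axis=1); bg=np.median(np.lib.stride_tricks.sliding_window_view(np.pad(c,10,mode='edge'),21),axis=1)
    idx=np.where(bg-c>25)[0]; u=list(us)[len(us)//2]
    print(name,[(int(v),int(bg[v]-c[v]),P[v,u].round(1).tolist()) for v in idx])
```

```text
rail [(1, 37, [562.5, 315.2, 121.9]), (2, 45, [562.5, 315.7, 117.4]), (3, 56, [562.5, 314.6, 117.5]), (4, 57, [562.5, 314.4, 114.9]), (5, 31, [562.5, 313.7, 113.6])]
rimL [(32, 67, [490.3, 284.1, 125.1]), (33, 38, [490.0, 283.4, 123.9]), (80, 36, [490.6, 234.8, 125.7]), (81, 73, [490.6, 233.8, 125.8]), (131, 109, [489.1, 184.2, 123.9]), (132, 98, [489.3, 183.2, 124.7])]
rimR [(30, 70, [561.6, 201.3, 425.9]), (31, 134, [638.5, 285.1, 125.5]), (32, 50, [638.1, 283.6, 127.1]), (78, 26, [638.3, 236.9, 124.5]), (79, 108, [637.6, 235.6, 127.2]), (80, 97, [637.9, 234.7, 125.9]), (129, 83, [638.8, 186.1, 125.5]), (130, 120, [638.3, 185.2, 127.8])]
```

```bash
python3 -m handwheel '0.08 0.04 0 0.13 1;0 0 -0.5 0 1;0 0 -0.5 0 1;0 0 -0.5 0 1;0 0 -0.5 0 1;0 0 -0.3 0 1;0 0 0 0 1;0 0 0 0 1'
python3 -m handwheel '0 0 -0.2 0 1;0 0 -0.2 0 1;0 0 -0.1 0 1;0 0 0 0 1;0 0 0 0 1'
```

```text
clock: 14.3
eef_pos: [565.0, 122.6, 156.6]
eef_rot: [-3.142, 0.0, 1.579]
wrist_force: [0.5, -0.4, -0.5]
finger_gap: 11.9
finger_force: 25.0
clock: 14.72
eef_pos: [565.0, 122.9, 136.1]
eef_rot: [-3.141, 0.0, 1.579]
wrist_force: [0.2, -0.6, -1.1]
finger_gap: 11.9
finger_force: 25.0
```

```bash
python3 -m handwheel '-0.015 0 -0.06 0 1;0 0 0 0 1;0 0.3 0 0 1;0 0.3 0 0 1;0 0 0 0 1;0 0 0 0 1'
python3 -m handwheel '-0.005 0.3 0 0 1;-0.005 0.4 0 0 1;-0.005 0.4 0 0 1;0 0 0 0 1'
```

```text
clock: 15.22
eef_pos: [564.3, 148.0, 133.8]
eef_rot: [3.141, -0.0, 1.581]
wrist_force: [-0.2, -0.2, -2.4]
finger_gap: 11.5
finger_force: 25.0
clock: 15.55
eef_pos: [563.5, 193.5, 133.7]
eef_rot: [3.142, -0.001, 1.581]
wrist_force: [-0.1, 0.2, -1.1]
finger_gap: 11.6
finger_force: 25.0
```

```bash
python3 -m handwheel '0 0.5 0 0 1;0 0.5 0 0 1;0 0.5 0 0 1;-0.01 0.5 0 0 1;0 0.2 0 0 1;0 0 0 0 1;0 0 0 0 1;0 0 0 0 1'
```

```text
clock: 16.22
eef_pos: [563.5, 277.9, 133.7]
eef_rot: [-3.141, 0.0, 1.579]
wrist_force: [-1.0, -0.4, -0.5]
finger_gap: 11.6
finger_force: 25.0
```

Run:
```python
from h import *
print(read_state()['eef_pos'])
p,d,K,T=snap('wrist');P=fcloud(d,K,T)
m=(np.hypot(P[...,0]-563,P[...,1]-284)<40)&(P[...,2]>147)&(P[...,2]<157);print(m.sum(),rect(P[m]) if m.sum()>5 else'')
p,d,K,T=snap('top');P=cloud(d,K,T)
m=(np.hypot(P[...,0]-563,P[...,1]-284)<60)&(P[...,2]>90)&(P[...,2]<112);print(m.sum(),rect(P[m]) if m.sum()>5 else '')
```

```text
[563.48851544 277.88296773 133.71438449]
1045 (array([563.1, 278.7]), 35.9, 20.4, -1.0)
47 (array([575.7, 267.2]), 66.3, 45.6, 49.3)
```

```bash
python3 -m handwheel '-0.01 0.15 0 0 1;0 0 0 0 1;0 0 -0.05 0 1;0 0 0 0 1;0 0 0 0 1' ; python3 -m handwheel '0 0 0 0 0.6;0 0 0 0 0.6;0 0 0 0 0.6;0 0 0.5 0 0.6;0 0 1 0 0.6;0 0 1 0 0.6;0 -0.5 0.5 0 0.6;0 -0.9 0 0 0.5;0 -0.9 0 0 0.5;0 -0.9 0 0 0.5;0 0 0 0 0.5;0 0 0 0 0.5'
python3 - <<'E'
from h import *
print(read_state()['eef_pos'])
p,d,K,T=snap('wrist','w4.png');P=fcloud(d,K,T)
m=(np.hypot(P[...,0]-563,P[...,1]-284)<40)&(P[...,2]>147)&(P[...,2]<157);X=P[m];print(m.sum(),rect(X),np.median(X[:,2]))
for n,us,hz in(('rimL',490,126),('rimR',638,126)):
    m=(abs(P[...,0]-us)<4)&(abs(P[...,2]-126)<5)&(abs(P[...,1]-204)<100)&(p.max(-1)<90);print(n,np.sort(P[m][:,1]).round(1))
E
```

```text
clock: 16.73
eef_pos: [562.9, 284.8, 131.5]
eef_rot: [-3.141, 0.0, 1.579]
wrist_force: [-0.1, 0.1, -0.8]
finger_gap: 11.6
finger_force: 25.0
clock: 17.73
eef_pos: [563.2, 155.5, 252.3]
eef_rot: [3.141, -0.0, 1.577]
wrist_force: [0.4, 1.3, -0.3]
finger_gap: 47.2
finger_force: 0.0
[563.15930681 155.50025621 252.25596707]
275 (array([562.3, 284.7]), 19.9, 10.7, -89.4) 153.20521431810596
rimL []
rimR []
```

View pics/w4.png

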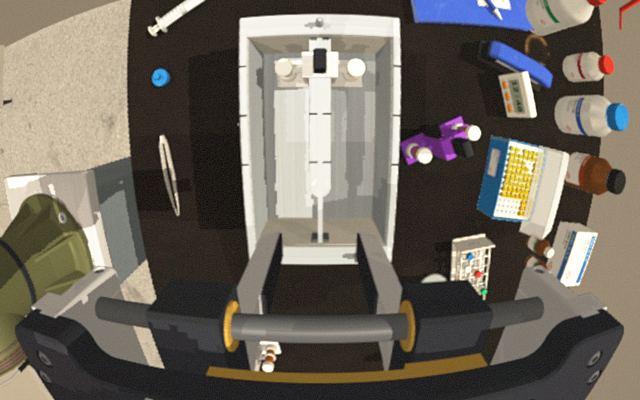

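Carrier A hangs squarely at the left mark, with its grip at (320,60) between the rim ticks. Now for carrier B.

```bash
python3 -m handwheel '-0.3 -0.8 0 0.35 0.5;-0.3 -0.8 0 0.35 0.5;-0.38 -0.83 0 0.35 0.5;-0.38 -0.83 0 0.35 0.5;-0.38 -0.83 0 0 0.5;-0.38 -0.83 0 0 0.5;-0.38 -0.83 0 0 0.5;-0.38 -0.83 0 0 0.5;-0.2 0 0 0 0.5;0 0 0 0 0.5;0 0 0 0 0.5'
python3 - <<'E'
from h import *
print(read_state()['eef_pos'],read_state()['eef_rot'])
p,d,K,T=snap('wrist');P=fcloud(d,K,T);carrier(P,p,(440,-174),90)
E
```

```text
clock: 18.7
eef_pos: [440.3, -105.4, 252.0]
eef_rot: [3.141, -0.0, 1.702]
wrist_force: [-0.7, -0.1, 0.4]
finger_gap: 46.9
finger_force: 0.0
[ 440.27776377 -105.40994491  252.00703282] [ 3.14092408e+00 -9.05247601e-06  1.70203969e+00]
all 1528 (array([ 457., -188.]), 115.1, 72.3, -38.3) z [ 16.3  60.6 110.4]
caps 404 (array([ 439.1, -174.1]), 96.0, 22.6, 8.7) z [53.3 59.3 63.2]
grip 202 (array([ 438.9, -175.7]), 19.6, 11.6, -82.5) z [103.1 110.1 111.4]
cap 113 [ 402.5 -180.3] (array([ 402.8, -180.5]), 18.5, 13.5, -48.5) ztop 60.5 [283. 231.]
cap 166 [ 476.4 -170.3] (array([ 476.8, -171. ]), 17.8, 17.6, 18.4) ztop 60.5 [340. 230.]
```

```bash
python3 -m handwheel '-0.03 -0.6 -0.2 0 0.5;0 -0.6 -0.3 0 0.5;0 -0.56 -0.5 0 0.5;0 0 -0.8 0 0.5;0 0 -0.8 0 0.5;0 0 -0.8 0 0.5;0 0 0 0 0.5;0 0 0 0 0.5'
python3 -m handwheel '0 0 -0.35 0 0.5;0 0 -0.35 0 0.5;0 0 0 0 0.5;0 0 0 0 0.5'
```

```text
clock: 19.42
eef_pos: [438.9, -175.5, 115.5]
eef_rot: [-3.14, -0.002, 1.703]
wrist_force: [0.4, 0.0, 1.0]
finger_gap: 46.8
finger_force: 0.0
clock: 19.75
eef_pos: [439.6, -176.6, 89.4]
eef_rot: [3.14, 0.001, 1.702]
wrist_force: [-0.5, 0.1, 0.5]
finger_gap: 47.2
finger_force: 0.0
```

```bash
python3 -m handwheel '0 0 -0.03 0 0.5;0 0 0 0 1;0 0 0 0 1;0 0 0 0 1;0 0 0 0 1;0 0 0 0 1;0 0 0 0 1' 25
python3 -m handwheel '0 0 0.3 0 1;0 0 0.7 0 1;0 0 0.8 -0.5 1;0 0 0.8 -0.5 1;0 0 0.8 -0.4 1;0 0 0.7 0 1;0 0 0 0 1;0 0 0 0 1' 25
python3 -m handwheel '0.3 0.7 0 0 1;0.35 0.83 0 0 1;0.35 0.83 0 0 1;0.35 0.83 0 0 1;0.35 0.83 0 0 1;0.35 0.83 0 0 1;0.35 0.83 0 0 1;0.35 0.83 0 0 1;0.35 0.83 0 0 1;0 0 0 0 1;0 0 0 0 1;0 0 0 0 1'
```

```text
clock: 20.33
eef_pos: [438.6, -176.7, 86.7]
eef_rot: [3.141, 0.0, 1.701]
wrist_force: [0.2, 0.1, -1.2]
finger_gap: 11.8
finger_force: 25.0
clock: 21.0
eef_pos: [438.8, -176.8, 251.3]
eef_rot: [3.14, 0.001, 1.579]
wrist_force: [-0.2, -0.4, -1.6]
finger_gap: 11.7
finger_force: 25.0
clock: 22.0
eef_pos: [562.0, 116.5, 249.0]
eef_rot: [-3.139, 0.001, 1.58]
wrist_force: [-0.2, -0.0, -0.5]
finger_gap: 11.6
finger_force: 25.0
```

```bash
python3 -m handwheel '0.06 0.14 0 0 1;0 0 -0.5 0 1;0 0 -0.5 0 1;0 0 -0.5 0 1;0 0 -0.5 0 1;0 0 -0.3 0 1;0 0 0 0 1;0 0 -0.2 0 1;0 0 -0.2 0 1;0 0 -0.12 0 1;0 0 0 0 1;0 0 0 0 1'
```

```text
clock: 23.0
eef_pos: [565.0, 122.5, 137.9]
eef_rot: [3.142, 0.0, 1.579]
wrist_force: [0.4, -0.7, -1.6]
finger_gap: 11.8
finger_force: 25.0
```

Lower the last 6 mm and slide to the right mark (y≈184.4).

```bash
python3 -m handwheel '-0.015 0 -0.14 0 1;0 0 0 0 1;0 0 0 0 1'
python3 -m handwheel '0 0.3 0 0 1;0 0.3 0 0 1;0 0 0 0 1;0 0.3 0 0 1;-0.01 0.3 0 0 1;0 0.25 0 0 1;0 0 0 0 1;0 0 0 0 1;0 0 0 0 1'
```

```text
clock: 23.25
eef_pos: [564.3, 122.5, 132.0]
eef_rot: [-3.141, 0.0, 1.579]
wrist_force: [0.4, -0.5, -2.1]
finger_gap: 12.1
finger_force: 25.0
clock: 24.0
eef_pos: [563.9, 180.4, 132.1]
eef_rot: [-3.141, 0.0, 1.58]
wrist_force: [-0.4, -0.5, -1.6]
finger_gap: 11.3
finger_force: 25.0
```

```bash
python3 -m handwheel '0 0.08 0 0 1;0 0 0 0 1;0 0 -0.05 0 1;0 0 0 0 1;0 0 0 0 1' ; python3 -m handwheel '0 0 0 0 0.6;0 0 0 0 0.6;0 0 0 0 0.6;0 0 0.5 0 0.6;0 0 1 0 0.6;0 0 1 0 0.6;0 -0.5 0.5 0 0.6;0 -0.9 0 0 0.5;0 -0.9 0 0 0.5;0 -0.5 0 0 0.5;0 0 0 0 0.5;0 0 0 0 0.5'
python3 - <<'E'
from h import *
print(read_state()['eef_pos'])
p,d,K,T=snap('wrist','w5.png');P=fcloud(d,K,T)
for y in(284,184):
  m=(np.hypot(P[...,0]-563,P[...,1]-y)<30)&(P[...,2]>147)&(P[...,2]<157);X=P[m];print(m.sum(),rect(X),np.median(X[:,2]))
  carrier(P-[0,0,43],p,(563,y),65)
z=P[...,2];x=P[...,0];y=P[...,1]
for yy in(82,325):
  m=(np.hypot(x-583,y-yy)<40)&(z>136)&(z<146);print('pin',m.sum(),P[m].mean(0).round(1) if m.any() else '')
g=p.max(-1).astype(int)
for us in(490,638):
  for yy in(184,234,284):
    m=(abs(x-us)<3.5)&(abs(z-126)<4)&(abs(y-yy)<8)
    w=np.clip(np.median(g[m])-g[m]-20,0,None); print(us,(y[m]*w).sum()/w.sum())
E
```

```text
clock: 24.42
eef_pos: [563.9, 183.5, 130.0]
eef_rot: [-3.141, 0.0, 1.579]
wrist_force: [-0.1, 0.2, -1.1]
finger_gap: 11.4
finger_force: 25.0
clock: 25.42
eef_pos: [564.0, 71.1, 250.4]
eef_rot: [3.141, -0.0, 1.578]
wrist_force: [0.1, -0.0, 0.2]
finger_gap: 47.3
finger_force: 0.0
[564.02901174  71.11253427 250.37901161]
0 (array([0., 0.]), 0.0, 0.0, 0.0) nan
all 1707 (array([563.4, 253.2]), 94.9, 67.7, 0.7) z [15.2 69.8 71.9]
caps 767 (array([563.1, 249.3]), 91.5, 59.0, 0.2) z [55.4 70.1 70.9]
cap 248 [557.3 253.3] (array([558.4, 254.8]), 40.4, 14.0, -85.8) ztop 70.8 [314.  16.]
cap 183 [569.6 254. ] (array([568.8, 255.2]), 38.3, 10.3, 86.5) ztop 70.8 [326.  15.]
cap 191 [562.1 226.6] (array([562.9, 226.8]), 22.2, 14.0, 0.6) ztop 70.8 [318.  40.]
304 (array([564.5, 183.1]), 20.2, 11.4, -89.7) 153.01330212379938
all 3359 (array([564.5, 187.2]), 110.1, 85.4, -53.1) z [ 33.7  70.9 109.9]
caps 1477 (array([564.2, 188.1]), 108.3, 84.9, -53.0) z [58.2 69.9 70.9]
grip 319 (array([564.1, 183.1]), 20.2, 12.4, -88.9) z [106.9 109.9 111.3]
cap 92 [557.6 242. ] (array([558.7, 241.6]), 13.7, 12.1, -89.6) ztop 70.8 [314.  26.]
cap 63 [569.3 242.4] (array([568.8, 242.1]), 12.3, 8.1, -89.9) ztop 70.8 [325.  25.]
cap 461 [562.9 216.2] (array([563. , 215.8]), 36.1, 22.2, -89.5) ztop 70.9 [319.  50.]
cap 256 [526.6 182.8] (array([526.5, 182.8]), 18.2, 17.8, 17.5) ztop 60.2 [284.  83.]
cap 259 [601.  183.5] (array([601.7, 183.3]), 19.5, 17.7, -7.1) ztop 60.3 [355.  83.]
cap 125 [557.5 160.5] (array([558.9, 159.7]), 22.7, 11.8, -84.3) ztop 70.8 [313. 103.]
cap 122 [570.4 161.5] (array([569. , 159.3]), 21.5, 11.1, -88.7) ztop 70.9 [326. 102.]
pin 43 [603.9  84.6 139.1]
pin 0 
490 183.81869163754106
490 233.92009974837444
490 nan
638 184.63342517033777
638 234.42848991178832
638 nan
  return _methods._mean(a, axis=axis, dtype=dtype,
  ret = ret.dtype.type(ret / rcount)
<stdin>:14: RuntimeWarning: invalid value encountered in scalar divide
```

View pics/w5.png

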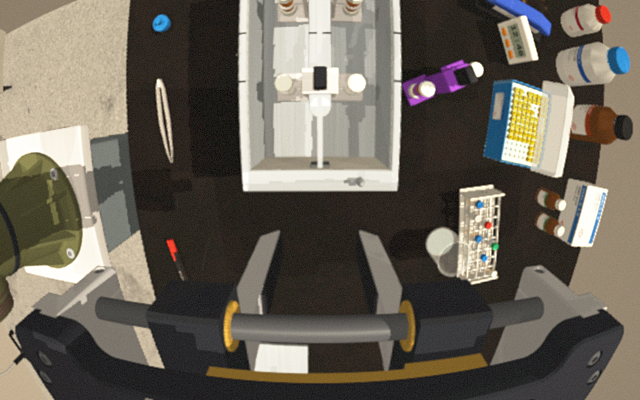

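Both carriers hang at their marks, B's grip at (320,75). Next is the cover.

```bash
python3 -m handwheel '-0.21 -0.82 0 0 0.3;-0.21 -0.82 0 0 0.3;-0.21 -0.82 0 0 0.3;-0.21 -0.82 0 0 0.3;-0.21 -0.82 0 0 0.3;-0.21 -0.82 0 0 0.3;-0.21 -0.82 0 0 0.3;-0.21 -0.82 0 0 0.3;-0.21 -0.82 0 0 0.3;-0.21 -0.82 0 0 0.3;-0.21 -0.82 0 0 0.3;-0.21 -0.82 0 0 0.3'; python3 -m handwheel '0 0 0 0 0.3;0 0 0 0 0.3;0 0 0 0 0.3'
cat > cov.py <<'E'
from h import *
import sys
def plate(P,p,c,R=180,z0=0,zz=12):
    "fits holes + handle + outline of the cover with underside at z0"
    x,y,z=P[...,0],P[...,1],P[...,2]
    bright=(np.hypot(x-c[0],y-c[1])<R)&(abs(z-z0-4)<zz)&(p.min(-1)>120)
    m=cv2.morphologyEx(bright.astype(np.uint8),cv2.MORPH_CLOSE,np.ones((5,5)))
    k,l,st,ce=cv2.connectedComponentsWithStats(m); i=1+np.argmax(st[1:,4]); l=(l==i)
    print('plate',l.sum(),rect(P[l&bright]))
    return l
E
python3 - <<'E'
from cov import *
print(read_state()['eef_pos'])
p,d,K,T=snap('wrist','w6.png');np.savez('/tmp/w6',p=p,d=d,K=K,T=T);P=fcloud(d,K,T)
plate(P,p,(464,-374))
m=(np.hypot(P[...,0]-464,P[...,1]+379)<45)&(P[...,2]>45)&(P[...,2]<62);X=P[m];print(m.sum(),rect(X),np.median(X[:,2]))
E
```

```text
clock: 26.47
eef_pos: [463.4, -322.4, 250.2]
eef_rot: [3.141, -0.0, 1.581]
wrist_force: [0.6, -0.4, 0.3]
finger_gap: 65.7
finger_force: 0.0
clock: 26.72
eef_pos: [463.9, -320.8, 250.0]
eef_rot: [-3.142, -0.0, 1.58]
wrist_force: [0.2, 0.6, -0.9]
finger_gap: 65.7
finger_force: 0.0
[ 463.85104642 -320.76102915  250.02224441]
plate 17312 (array([ 462.5, -381. ]), 270.6, 164.5, 89.0)
373 (array([ 462. , -383.4]), 44.7, 14.0, 89.0) 57.17728774025386
```

View pics/w6.png

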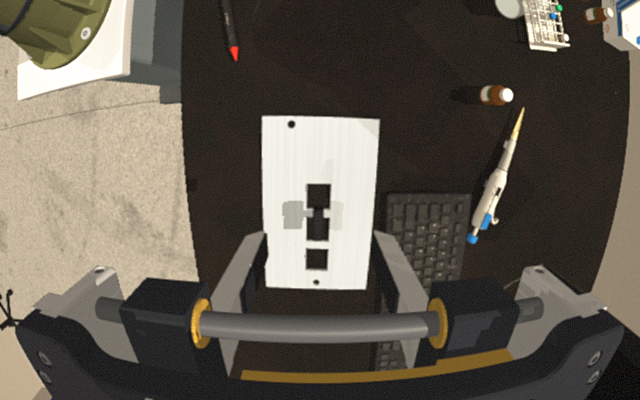

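The cover is seen whole. Its offset hole is at (291,125), the other at (316,282), and the handle at about (317,218). I ray-cast the holes to the plate top.

```bash
cat >> h.py <<'E'
def ray(u,v,K,T,z):
    x=(u-K[0,2])/K[0,0];y=(v-K[1,2])/K[1,1];r=np.hypot(x,y);s=np.sin(r)/r
    r3=T[:3,:3]@np.array([x*s,y*s,np.cos(r)]); return T[:3,3]+r3*(z-T[2,3])/r3[2]
def darkblob(p,u,v,w=8):
    g=p[v-w:v+w+1,u-w:u+w+1].max(-1).astype(float); bg=np.percentile(g,75); k=np.clip(bg-g-40,0,None)
    yy,xx=np.mgrid[-w:w+1,-w:w+1]; return u+(k*xx).sum()/k.sum(),v+(k*yy).sum()/k.sum(),(k>0).sum()
E
python3 - <<'E'
from h import *
z=np.load('/tmp/w6.npz');p,d,K,T=[z[k] for k in'pdKT'];P=fcloud(d,K,T)
H=[]
for u,v,w in((291,125,7),(316,282,5)):
    a=darkblob(p,u,v,w);H.append(ray(*a[:2],K,T,5)[:2]);print(a,H[-1])
R,L=H; dv=L-R; print('dist',np.hypot(*dv),'want',np.hypot(40,242))
# plate frame: R=(40,-121) L=(0,121)
yaw=np.arctan2(dv[1],dv[0])-np.arctan2(242,-40); c,s=np.cos(yaw),np.sin(yaw);M=np.array([[c,-s],[s,c]])
C=(R+L)/2-M@np.array([20,0]); print('yaw',np.degrees(yaw),'centre',C,'handle',C+M@np.array([0,5]))
E
```

```text
(np.float64(291.04852798447104), np.float64(123.8269168553866), np.int64(61)) [ 425.11915805 -256.46940143]
(np.float64(315.86007194244604), np.float64(281.7571942446043), np.int64(37)) [ 460.49783873 -498.76327581]
dist 244.8631711919985 want 245.2835094334717
yaw -181.07814901893445 centre [ 462.80495761 -377.99266141] handle [ 462.71087691 -382.99177622]
```

```bash
python3 -m handwheel '0 -0.26 -0.2 -1 0.3;0 -0.26 -0.2 -1 0.3;0 -0.26 -0.2 -1 0.3;0 -0.26 -0.2 -1 0.3;0 -0.26 -0.2 -1 0.3;-0.04 -0.26 -0.2 -1 0.3;0 0 -0.2 -1 0.3;0 0 -0.2 -1 0.3;0 0 -0.2 -1 0.3;0 0 -0.2 -1 0.3;0 0 -0.2 -1 0.3;0 0 -0.2 -1 0.3'
python3 -m handwheel '0 0 -0.2 -1 0.3;0 0 -0.2 -1 0.3;0 0 -0.2 -1 0.3;0 0 -0.2 -1 0.3;0 0 -0.2 -1 0.3;0 0 0 -1 0.3;0 0 0 -0.32 0.3;0 0 0 0 0.3;0 0 0 0 0.3;0 0 0 0 0.3'
```

```text
clock: 27.77
eef_pos: [462.6, -382.8, 154.0]
eef_rot: [3.141, -0.0, 0.53]
wrist_force: [0.5, -0.2, 0.3]
finger_gap: 65.9
finger_force: 0.0
clock: 28.6
eef_pos: [462.1, -383.6, 114.4]
eef_rot: [3.141, -0.0, -0.017]
wrist_force: [-0.6, 0.1, -0.4]
finger_gap: 66.0
finger_force: 0.0
```

```bash
python3 -m handwheel '0 0 -0.5 0 0.3;0 0 -0.5 0 0.3;0 0 -0.4 0 0.3;0 0 -0.3 0 0.3;0 0 -0.2 0 0.3;0 0 0 0 0.3;0 0 0 0 0.3;0 0 0 0 0.3'
python3 -m handwheel '0 0 0 0 1;0 0 0 0 1;0 0 0 0 1;0 0 0 0 1;0 0 0 0 1;0 0 0 0 1' 45
```

```text
clock: 29.27
eef_pos: [462.0, -384.6, 39.1]
eef_rot: [3.141, -0.001, -0.019]
wrist_force: [0.3, -0.4, 0.1]
finger_gap: 65.5
finger_force: 0.0
clock: 29.77
eef_pos: [461.7, -384.1, 38.5]
eef_rot: [-3.141, -0.0, -0.019]
wrist_force: [-0.4, 3.6, 5.5]
finger_gap: 43.4
finger_force: 45.0
```

```bash
python3 -m handwheel '0 0 0.2 0 1;0 0 0.4 0 1;0 0 0.6 0 1;0 0 0.6 0 1;0 0 0.6 0 1;0 0 0.6 0 1;0 0 0.6 0 1;0 0 0.6 0 1;0 0 0.6 0 1;0 0 0.4 0 1;0 0 0 0 1;0 0 0 0 1'
python3 -m handwheel '0 0.3 0 0 1;0 0.5 0 0.3 1;0 0.5 0 0.6 1;0 0.5 0 0.9 1;0 0.5 0 0.9 1;0 0.5 0 0.9 1;0 0.5 0 0.9 1;0 0.5 0 0.9 1;0 0.5 0 0.9 1;0 0.5 0 0.9 1;0 0.5 0 0.9 1;0 0.5 0 0.9 1'
```

```text
clock: 30.77
eef_pos: [461.4, -384.4, 246.0]
eef_rot: [3.141, -0.0, -0.019]
wrist_force: [-0.3, 0.4, -4.7]
finger_gap: 43.4
finger_force: 45.0
clock: 31.77
eef_pos: [460.6, -150.5, 244.5]
eef_rot: [-3.139, 0.001, 0.77]
wrist_force: [0.6, 0.9, -4.2]
finger_gap: 43.7
finger_force: 45.0
```

```bash
python3 -m handwheel '0.1 0.3 0 0.9 1;0.1 0.3 0 0.9 1;0.1 0.3 0 0.9 1;0.1 0.3 0 0.9 1;0.1 0.3 0 0.9 1;0.1 0.3 0 0.9 1;0.1 0.3 0 0.9 1;0.1 0.3 0 0.9 1;0.1 0.3 0 0.9 1;0.1 0.3 0 0.9 1;0.1 0.3 0 0.9 1;0.1 0.3 0 0.9 1'
python3 -m handwheel '0.1 0.3 0 0.9 1;0.1 0.3 0 0.9 1;0.1 0.3 0 0.9 1;0.1 0.3 0 0.9 1;0.1 0.3 0 0.9 1;0.1 0.3 0 0.9 1;0.1 0.3 0 0.9 1;0.1 0.3 0 0.9 1;0.1 0.3 0 0.9 1;0.1 0.3 0 0.9 1;0.1 0.3 0 0.9 1;0 0.3 0 0.9 1'
python3 -m handwheel '0.05 0.3 0 0.9 1;0 0.3 0 0.9 1;0 0.3 0 0.9 1;0 0.2 0 0.9 1;0 0 0 0.9 1;0 0 0 0.9 1;0 0 0 0 1;0 0 0 0 1;0 0 0 0 1'
```

```text
clock: 32.77
eef_pos: [508.7, -7.1, 244.5]
eef_rot: [-3.139, -0.001, 1.713]
wrist_force: [-0.5, -0.1, -4.0]
finger_gap: 43.5
finger_force: 45.0
clock: 33.77
eef_pos: [552.9, 136.6, 244.2]
eef_rot: [-3.14, -0.002, 2.655]
wrist_force: [-0.3, -0.8, -3.8]
finger_gap: 43.3
finger_force: 45.0
clock: 34.52
eef_pos: [555.1, 179.8, 245.4]
eef_rot: [-3.141, -0.001, 3.12]
wrist_force: [0.6, 0.8, -3.4]
finger_gap: 43.5
finger_force: 45.0
```

Run:
```python
from h import *
s=read_state();print(s['eef_pos'],s['eef_rot'])
p,d,K,T=snap('wrist','w7.png');np.savez('/tmp/w7',p=p,d=d,K=K,T=T,e=s['eef_pos'],r=s['eef_rot']);print(T.round(3).tolist())
```

```text
[555.12649637 179.78036801 245.40650345] [-3.14131841e+00 -1.09720209e-03  3.11960607e+00]
[[0.022, 0.96, 0.278, 473.77], [1.0, -0.021, -0.007, 180.508], [-0.001, 0.278, -0.961, 424.137], [0.0, 0.0, 0.0, 1.0]]
```

View pics/w7.png

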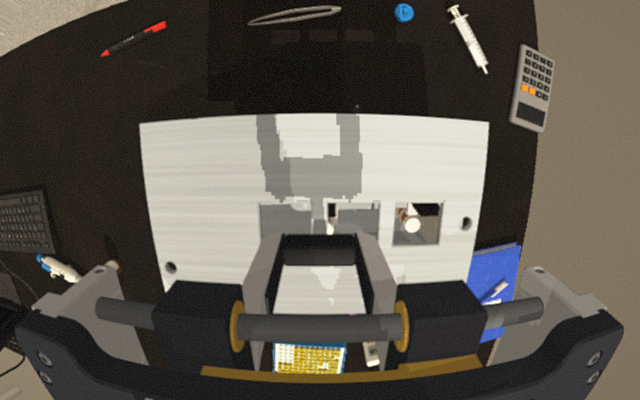

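The held cover shows its left hole at (465,223) and right hole at (170,268). I compute their positions relative to the TCP.

Run:
```python
from h import *
z=np.load('/tmp/w7.npz');p,d,K,T,e,r=[z[k] for k in'pdKTer'];P=fcloud(d,K,T)
X=P[130:180,180:230].reshape(-1,3);print('plate z',np.median(X[:,2]),'ends', np.median(P[150:250,150:160,2]),np.median(P[150:210,465:475,2]), np.median(P[125:135,180:450,2]))
zt=e[2]-38.5+6
print(p[214:233,456:475].max(-1).tolist()[::3]);print(p[259:277,161:180].max(-1).tolist()[::3])
H=[]
for u,v,w in((170,268,9),(465,223,9)):
    a=darkblob(p,u,v,w);H.append(ray(*a[:2],K,T,zt)[:2]);print(a,H[-1])
R,L=H;dv=L-R;print('dist',np.hypot(*dv),'want 245.28')
yaw=np.arctan2(dv[1],dv[0])-np.arctan2(242,-40);c,s=np.cos(yaw),np.sin(yaw);M=np.array([[c,-s],[s,c]])
C=(R+L)/2-M@np.array([20,0]);print('yaw',np.degrees(yaw),'yaw-psi',np.degrees(yaw-r[2]),'C-e',C-e[:2])
t=np.radians(.4);N=np.array([[np.cos(t),-np.sin(t)],[np.sin(t),np.cos(t)]])
off=N@(M.T@(C-e[:2])); B=np.array([563.8,204.3]); print('off',off,'target tcp',B-off,'move',B-off-e[:2],'turn deg',.4-np.degrees(yaw))
```

```text
plate z 212.40544903370665 ends 212.32693407993816 212.28081507202484 212.3514213218412
[[225, 227, 227, 227, 226, 225, 227, 226, 226, 227, 226, 228, 226, 226, 225, 225, 226, 226, 228], [229, 232, 230, 230, 231, 230, 221, 188, 151, 121, 109, 116, 146, 189, 215, 227, 231, 230, 230], [228, 231, 230, 228, 225, 218, 182, 94, 38, 33, 28, 37, 62, 97, 127, 177, 211, 226, 226], [231, 231, 227, 218, 218, 203, 145, 70, 33, 31, 40, 61, 96, 105, 119, 160, 203, 226, 231], [223, 224, 219, 207, 206, 184, 117, 62, 67, 90, 109, 107, 113, 127, 158, 195, 220, 224, 226], [230, 231, 228, 221, 198, 179, 145, 136, 131, 138, 144, 156, 174, 201, 222, 227, 227, 231, 234], [223, 221, 221, 219, 220, 224, 224, 220, 218, 222, 220, 221, 219, 224, 220, 221, 219, 221, 224]]
[[207, 206, 203, 208, 207, 205, 210, 210, 207, 205, 209, 208, 207, 211, 207, 203, 204, 207, 206], [208, 204, 204, 198, 193, 167, 121, 88, 82, 85, 113, 132, 167, 198, 200, 203, 199, 198, 195], [217, 215, 210, 183, 147, 111, 90, 73, 49, 39, 40, 38, 34, 63, 135, 199, 218, 213, 213], [205, 210, 207, 187, 160, 124, 97, 95, 94, 78, 63, 49, 38, 27, 59, 140, 195, 213, 212], [207, 217, 214, 213, 199, 180, 152, 129, 108, 100, 98, 105, 102, 111, 133, 168, 193, 205, 205], [158, 200, 203, 206, 203, 207, 205, 200, 194, 196, 180, 177, 182, 191, 195, 200, 204, 203, 207]]
(np.float64(170.65847578347578), np.float64(266.78561253561253), np.int64(121)) [590.73008036  52.74079239]
(np.float64(465.7411846968335), np.float64(222.67126161222654), np.int64(126)) [555.91940959 294.00966043]
dist 243.76720347034228 want 245.28
yaw -1.1754459320609203 yaw-psi -179.91570755582345 C-e [-1.79754273 -5.99486235]
off [-1.63204497 -6.04201652] target tcp [565.43204497 210.34201652] move [10.3055486  30.56164851] turn deg 1.5754459320609202
```

```bash
cat >> cov.py <<'E'
def inhand(p,K,T,e,r,seeds,B=(563.8,204.3),bt=.4,off=32.5):
    H=[]
    for u,v in seeds:
        w=14;g=p[v-w:v+w+1,u-w:u+w+1].max(-1);m=(g<np.percentile(g,70)-45).astype(np.uint8)
        k,l,st,ce=cv2.connectedComponentsWithStats(m);i=l[w-2:w+3,w-2:w+3].max();a=ce[i]+[u-w,v-w]
        H.append(ray(*a,K,T,e[2]-off)[:2]);print(a.round(1),st[i].tolist(),H[-1].round(1))
    R,L=H;dv=L-R;print('dist',np.hypot(*dv),'want 245.28')
    yaw=np.arctan2(dv[1],dv[0])-np.arctan2(242,-40);c,s=np.cos(yaw),np.sin(yaw);M=np.array([[c,-s],[s,c]])
    C=(R+L)/2-M@np.array([20,0]);t=np.radians(bt);N=np.array([[np.cos(t),-np.sin(t)],[np.sin(t),np.cos(t)]])
    o=N@(M.T@(C-e[:2]));print('yaw',np.degrees(yaw),'target',B-o,'move',B-o-e[:2],'turn',bt-np.degrees(yaw))
E
python3 - <<'E'
from cov import *
z=np.load('/tmp/w7.npz');inhand(*[z[k] for k in'pKTer'],((170,268),(465,223)))
E
python3 -m handwheel '0.1 0.3 0 0.3 1;0.1 0.3 0 0 1;0.02 0.12 -0.3 0 1;0 0 -0.3 0 1;0 0 0 0 1;0 0 0 0 1;0 0 0 0 1'
python3 - <<'E'
from cov import *
s=read_state();e,r=s['eef_pos'],s['eef_rot'];print(e,r)
p,d,K,T=snap('wrist','w8.png')
inhand(p,K,T,e,r,((170,268),(465,223)))
E
```

```text
[170.4 267.2] [9, 7, 12, 13, 115] [591.2  52.4]
[466.  223.5] [9, 7, 12, 15, 121] [556.6 294.4]
dist 244.38314892109958 want 245.28
yaw -1.2613788758738083 target [564.83859326 210.28640875] move [ 9.71209689 30.50604074] turn 1.6613788758738082
clock: 35.15
eef_pos: [564.3, 208.3, 222.1]
eef_rot: [-3.141, -0.0, -3.135]
wrist_force: [-0.4, -0.3, -3.5]
finger_gap: 43.7
finger_force: 45.0
[564.34458502 208.26614136 222.10262977] [-3.14147203e+00 -2.29922119e-04 -3.13517411e+00]
[170.4 267.2] [9, 7, 12, 13, 115] [604.  82.]
[465.2 223.2] [8, 7, 13, 15, 139] [562.4 322.1]
dist 243.71507533730116 want 245.28
yaw 0.4607628055029859 target [564.94566114 210.69578063] move [0.60107612 2.42963927] turn -0.06076280550298585
```

View pics/w8.png

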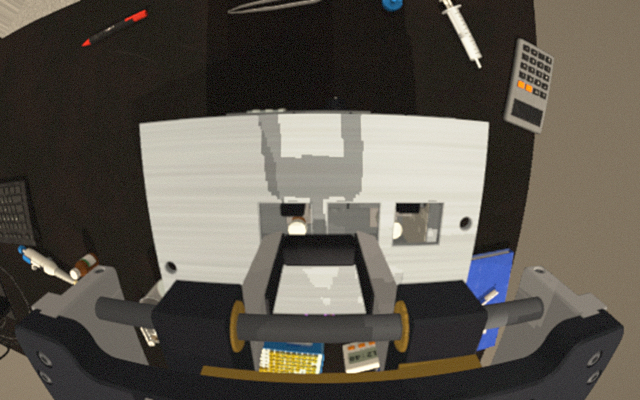

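The cover is level over the bath. The carrier grips show through the windows at (295,208) and (405,210), offset only by parallax. I lower it close to the pins.

```bash
python3 -m handwheel '0.01 0.04 -0.2 0 1;0 0 -0.3 0 1;0 0 -0.3 0 1;0 0 -0.1 0 1;0 0 0 0 1;0 0 0 0 1;0 0 0 0 1;0 0 0 0 1'
python3 - <<'E'
from cov import *
s=read_state();e,r=s['eef_pos'],s['eef_rot'];print(e,r)
p,d,K,T=snap('wrist');np.savez('/tmp/w9',p=p,d=d,K=K,T=T,e=e,r=r)
inhand(p,K,T,e,r,((170,268),(465,223)))
a=[cv2.resize(p[v-20:v+20,u-20:u+20,::-1],(400,400),interpolation=2) for u,v in((170,268),(465,223))]
cv2.imwrite('pics/w9.png',np.hstack(a))
E
```

```text
clock: 35.87
eef_pos: [565.0, 210.2, 186.8]
eef_rot: [3.141, 0.001, -3.135]
wrist_force: [-0.1, -0.5, -2.5]
finger_gap: 43.5
finger_force: 45.0
[564.99145459 210.17030762 186.75064775] [ 3.14134971e+00  9.87356953e-04 -3.13477388e+00]
[170.4 267.2] [9, 7, 12, 13, 116] [604.7  83.9]
[465.9 223.2] [10, 7, 11, 15, 119] [563.  324.6]
dist 244.30213138936676 want 245.28
yaw 0.433440108548973 target [564.94008028 210.33665714] move [-0.05137431  0.16634952] turn -0.033440108548973
```

View pics/w9.png

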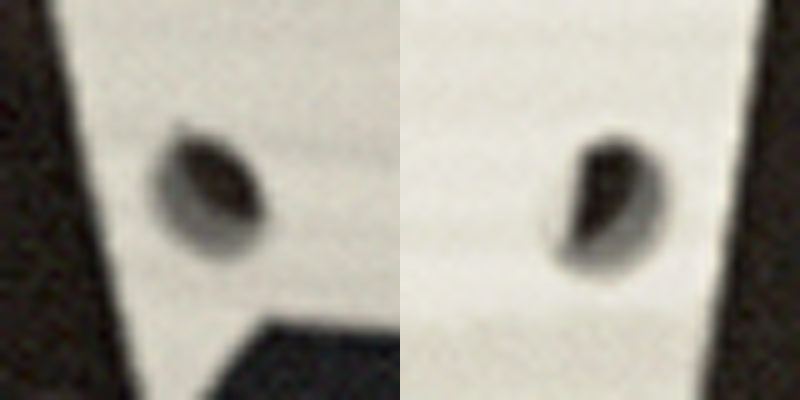

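Each hole shows only shadow and its own wall, with no pin visible. I lower it under force watch.

```bash
python3 -m handwheel '0 0 -0.1 0 1;0 0 -0.05 0 1;0 0 0 0 1;0 0 0 0 1'; python3 -m handwheel '0 0 -0.05 0 1;0 0 -0.05 0 1;0 0 0 0 1;0 0 0 0 1'
```

```text
clock: 36.25
eef_pos: [564.7, 210.1, 180.0]
eef_rot: [-3.141, -0.0, -3.135]
wrist_force: [-0.2, 0.1, -3.9]
finger_gap: 43.7
finger_force: 45.0
clock: 36.58
eef_pos: [564.7, 210.1, 176.0]
eef_rot: [-3.142, -0.0, -3.135]
wrist_force: [0.0, 0.9, -3.2]
finger_gap: 43.5
finger_force: 45.0
```

```bash
python3 -m handwheel '0 0 -0.05 0 1;0 0 -0.05 0 1;0 0 0 0 1;0 0 0 0 1'; python3 -m handwheel '0 0 -0.05 0 1;0 0 -0.05 0 1;0 0 0 0 1;0 0 0 0 1'
```

```text
clock: 36.92
eef_pos: [564.7, 210.1, 172.0]
eef_rot: [-3.142, -0.0, -3.135]
wrist_force: [0.3, -0.3, -3.1]
finger_gap: 43.6
finger_force: 45.0
clock: 37.25
eef_pos: [564.7, 210.1, 168.0]
eef_rot: [-3.142, -0.0, -3.135]
wrist_force: [0.8, 0.7, -4.0]
finger_gap: 44.1
finger_force: 45.0
```

```bash
python3 -m handwheel '0 0 -0.05 0 1;0 0 -0.03 0 1;0 0 0 0 1;0 0 0 0 1;0 0 0 0 1'; python3 -m handwheel '0 0 -0.02 0 1;0 0 0 0 1;0 0 0 0 1'
```

```text
clock: 37.67
eef_pos: [564.8, 210.1, 165.0]
eef_rot: [3.142, -0.0, -3.135]
wrist_force: [-0.6, 0.4, -3.9]
finger_gap: 43.5
finger_force: 45.0
clock: 37.92
eef_pos: [564.9, 210.1, 164.5]
eef_rot: [3.141, 0.001, -3.135]
wrist_force: [-1.4, -0.4, 1.2]
finger_gap: 43.8
finger_force: 45.0
```

```bash
python3 -m handwheel '0 0 0 0 0.3;0 0 0 0 0.3;0 0 0 0 0.3;0 0 0 0 0.3;0 0 0.3 0 0.3;0 0 0.6 0 0.3;0 0 0.8 0 0.3;0 0 0.8 0 0.3;0 0 0.8 0 0.3;0 0 0 0 0.3;0 0 0 0 0.3'
python3 - <<'E'
from cov import *
p,d,K,T=snap('wrist','w10.png');P=fcloud(d,K,T);x,y,z=P[...,0],P[...,1],P[...,2]
m=(abs(x-564)<75)&(abs(y-204)<128)&(abs(z-132)<6)
A=P[m];c=np.linalg.lstsq(np.c_[A[:,:2]-[564,204],np.ones(len(A))],A[:,2],rcond=None)[0];print('plane slope mm/100',c[:2]*100,'z',c[2])
for yy in(284,184):
  m=(np.hypot(x-563,y-yy)<22)&(z>145)&(z<160);print(yy,m.sum(),rect(P[m]) if m.sum()>4 else'')
print(read_state()['eef_pos'])
E
```

```text
clock: 38.83
eef_pos: [565.1, 210.2, 298.7]
eef_rot: [3.14, 0.004, -3.135]
wrist_force: [0.3, -0.9, 0.3]
finger_gap: 65.6
finger_force: 0.0
plane slope mm/100 [ 0.01157475 -0.1199792 ] z 131.43227710432683
284 222 (array([560.8, 284.1]), 19.9, 11.9, -87.0)
184 150 (array([563.2, 189.1]), 30.8, 11.3, 89.1)
[564.72643851 210.08797459 296.73866206]
```

View pics/w10.png

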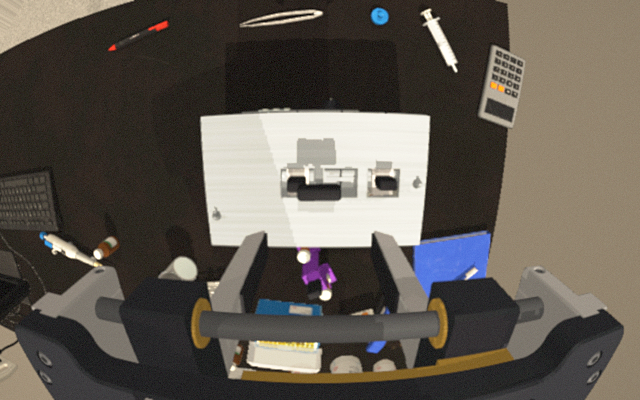

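The cover lies flat at z≈131.5 (rim 126 + 6 plate). Both pins stand through their holes at (417,183) and (216,214), and the grips show in their windows at (296,182) and (384,183). I hand the job in.

```bash
python3 -c "
from cell import *
print(sign_off())"
```

```text
the job is handed in; nothing more can be done
None
```

The job is handed in: all four caps are pushed home, the two carriers present hang at the left and right marks (the right one measured about 1 mm short of its line), and the cover lies flush over both pins with the carriers' grips through its windows.

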